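Line up the bench supplies by height

ROBOT

A 6-joint arm with a two-finger parallel gripper is mounted at the origin on a cart in front of the work surface, level with it; the furniture and walls round the work are solid. World frame = base frame: x ahead of the robot, y to its left, z up, the work surface at z = 0. Lengths are in m, angles in rad, forces in N, time in s.
With the tool pointing down it reaches from about 0.25 to 0.725 m from the base axis. Payload 4 kg.
Tool frame: the origin (TCP) lies midway between the tips of the shut fingers; the grasp point (between the pads) lies 19 mm behind it; z points along the fingers, y is the line along which they close (so a half turn about z gives the same grasp; the last joint's range is limited). The gripper opens to 85 mm and grips with 20 to 120 N. Pads are 22 mm wide; open, the fingers measure 114 mm over their backs; the gripper's body (76 mm by 85 mm) begins 54 mm behind the grasp point. The pads swing forward as they close: fully open they stand 13 mm farther back than shut.
Start: joints at [1.144, 0.241, 0.005, 1.335, 0, 1.571], TCP at [0.207, 0.455, 0.231] pointing down, gripper open.
Joint ranges: [-2.72, 2.72], [-1.05, 1.87], [-1.09, 1.28], [-1.99, 2.15], [-1.42, 1.44], [-3.14, 3.14]. Speed limits (rad/s): [2.79, 2.79, 3.14, 3.14, 3.14, 3.14].

INTERFACE

Orientations are given as a unit quaternion [x, y, z, w].
In Python, from workcell import monitor, vision, job gives the robot as it stands.
- The arm moves only by the tool move_arm, never from a script. Its argument "moves" is a list that holds one entry, the list of rows, each a list of 5 numbers: the shift along the world's x, y, z in m, then the turn about the world's z in degrees, then the opening in per cent of the stroke, from 0 (shut) to 100 (fully open). In form: [[[x, y, z, turn, gripper], ...]]. A call has 1 to 5 rows; each row is the pose to reach, as a shift and turn from the pose commanded when the call began; what a row does not reach only later rows make up. A row lasts 1/8 s, in which the tool goes at most 62.5 mm and 10.7 degrees, less where a joint would pass 70% of its speed; a pose out of reach is approached as far as the arm can. A call with a gripper value outside its range is refused whole. The fingers move at their own pace and stop on an object; the grip force is fixed at half the most. Time passes only in rows, so rows that repeat a pose let the fingers close. It gives the time, the measured TCP pose, the force, the opening and the grip force at its end, in the units of the state.
- monitor.get_obs(): the state, without advancing time (a new reading comes with each control period).
- vision.camera(name): name is "side" or "top"; returns a dict with "color" (400x640x3 uint8, red, green, blue), "camera_matrix" (3x3 intrinsics, pixels), "eye" and "attitude" of the camera in the world. Camera axes: x right, y up, looking along -z (the intrinsics and any distortion apply to the point x, -y, -z); pixel columns grow to the right and rows downward; lengths in m; the calibration is good to about 2 mm. A picture is of the moment at which its call begins. There is no depth.
- job.job_done(): hands the job in; it is judged then, once.
The state is a dict: "clock": time; "joint_pos": joint angles; "joint_vel": joint speeds; "tau": joint torques, N m; "eef_pos": TCP position; "tool_rot": TCP orientation; "ft_force": force on the tool from outside, world axes, zero at the start; "ft_torque": the same for the moment, N m; "grip_width": finger opening in m; "grasp_force": force on a finger pad.
Only numpy, scipy, OpenCV 4.12 (cv2) and the standard library are available. Lean on these libraries where they do the work, as an engineer would, in place of code of your own. Each camera call takes 0.05 s, during which the arm holds its last target. There are 200 camera calls.

TASK

Stand the four bench supplies (jar, carton, orange cap and flux tin) on the strip's row of marks in order of height: the tallest on the red mark, then each next lower one on the next mark, down to the lowest at the far end. Each should be upright and centred on its mark, turned any way; do not tip the jar over, and leave the pliers and the spanner where they lie.

Things in the scene. Friction and masses are not known exactly. Their poses are not given: they have to be found in the camera images.
- jar_center (a point): fixings jar: clear upright jar with a red lid, round, standing (like the other three supplies) on the right-hand work table, whose top is at z = 3 mm,, 58 mm across, 76 mm high: the tallest. The point is its centre, 38 mm above its underside; z along its axis, up.
- carton_center (a point): small brown cardboard carton, 53 mm (its x) by 70 mm (its y), 46 mm high: the second tallest. The point is its centre, 23 mm above its underside; z up.
- cap_center (a point): spray-can cap: plain orange plastic cap, closed side up, round, 48 mm across, 38 mm high: the third tallest. The point is its centre, 19 mm above its underside; z along its axis, up.
- tin_center (a point): flux tin: low round tin with a yellow lid and white sides, 56 mm across, 23 mm high: the shortest. The point is its centre, 11.5 mm above its underside; z along its axis, up.
- mark_red: red flat disc, 64 mm across and 2 mm thick, fixed on a long narrow brown wooden strip with aluminium edges (336 x 86 mm, 10 mm high) that lies on the left table, whose top is at z = 0. Four such discs stand in a straight row on it, 80 mm from centre to centre. Origin at the disc's centre on its underside, 10 mm above the table; its top face is 12 mm above the table. The red disc is at one end of the row, which end varies.
- mark_a: white flat disc, 64 mm across and 2 mm thick, fixed on a long narrow brown wooden strip with aluminium edges (336 x 86 mm, 10 mm high) that lies on the left table, whose top is at z = 0. Four such discs stand in a straight row on it, 80 mm from centre to centre. Origin at the disc's centre on its underside, 10 mm above the table; its top face is 12 mm above the table. One of the two inner discs; which is nearer to the red one varies.
- mark_b: white flat disc, 64 mm across and 2 mm thick, fixed on a long narrow brown wooden strip with aluminium edges (336 x 86 mm, 10 mm high) that lies on the left table, whose top is at z = 0. Four such discs stand in a straight row on it, 80 mm from centre to centre. Origin at the disc's centre on its underside, 10 mm above the table; its top face is 12 mm above the table. One of the two inner discs; which is nearer to the red one varies.
- mark_end: white flat disc, 64 mm across and 2 mm thick, fixed on a long narrow brown wooden strip with aluminium edges (336 x 86 mm, 10 mm high) that lies on the left table, whose top is at z = 0. Four such discs stand in a straight row on it, 80 mm from centre to centre. Origin at the disc's centre on its underside, 10 mm above the table; its top face is 12 mm above the table. The disc at the end of the row opposite the red one.
- pliers: bystander, leave it where it lies: long-nose pliers with blue handles, 53 (x) x 149 (y) x 12 mm (z), lying on the work table. Origin at the middle of the underside.
- spanner: bystander, leave it where it lies: steel spanner, 26 (x) x 190 (y) x 6 mm (z), lying on the work table. Origin at the middle of the underside.
There are look-alikes about, which are no part of the job. Leave any green or pink look-alike of the part that bears tin_center alone. What is shaped like the part that bears jar_center but green or purple is not meant.

How it is judged:
At the end, for the whole second after the job is handed in: The jar is on the red mark, the carton on the mark next to it, the cap on the third and the tin on the end mark opposite the red one; each centre is within 12 mm of its mark's centre seen from above, upright within 0.1 rad, at rest and released (horizontal distance between jar_center and mark_red below 0.012 m and ((horizontal distance between carton_center and mark_a below 0.012 m and horizontal distance between mark_a and mark_red below 0.12 m) or (horizontal distance between carton_center and mark_b below 0.012 m and horizontal distance between mark_b and mark_red below 0.12 m)) and ((horizontal distance between cap_center and mark_a below 0.012 m and horizontal distance between mark_a and mark_red above 0.12 m) or (horizontal distance between cap_center and mark_b below 0.012 m and horizontal distance between mark_b and mark_red above 0.12 m)) and horizontal distance between tin_center and mark_end below 0.012 m and angle between each of jar_center, carton_center, cap_center, tin_center's own z axis and vertical below 0.1 rad and linear speed of each of jar, carton, cap, tin below 0.01 m/s); the robot touches nothing.
It fails at once if the jar is tipped over (beyond 0.6 rad) (angle between jar_center's own z axis and vertical above 0.6 rad).
It fails at once if the pliers are moved by more than 25 mm (distance of pliers from where it was at the start of the episode above 0.025 m).
It fails at once if the spanner is moved by more than 25 mm (distance of spanner from where it was at the start of the episode above 0.025 m).
It also fails if it takes over 120 s, if anything falls off the work surface, if the arm or the gripper's body presses on something with over 40 N, if the wrist force passes 120 N, or if a joint passes its speed limit or range.

## Working session

There is one attempt and no reset: what is moved stays moved. The work goes in short steps, Python scripts to look and compute and a tool call to move; the robot and the scene stay as the last step left them, time stands still between calls to the robot, and variables do not carry over. Pictures are saved under pics/ and viewed, at most 14 in all, crops included, and the job is handed in when it is done.

Besides the shell and the picture viewer there is one more tool, called after "Request:" as name(argument=value, ...) on one line, values as JSON. move_arm: Moves the arm, as the interface text tells. Its arguments: {"type":"object","properties":{"moves":{"type":"array","items":{"type":"array","items":{"type":"array","items":{"type":"number"}}}}},"required":["moves"]}

```bash
mkdir -p pics; ls; python3 - <<'E'
from workcell import monitor,vision
import cv2
for n in("top","side"):
    c=vision.camera(n);cv2.imwrite(f"pics/{n}0.png",c["color"][:,:,::-1]);print(n,{k:v for k,v in c.items() if k!="color"})
print(monitor.get_obs())
E
```

```text
pics
top {'camera_matrix': array([[397.6389358 ,   0.        , 320.7602056 ],
       [  0.        , 397.6389358 , 198.14331334],
       [  0.        ,   0.        ,   1.        ]]), 'eye': array([ 0.37554304, -0.32016624,  1.16002157]), 'attitude': array([ 0.0163297 , -0.01651144, -0.70369332,  0.71012423])}
side {'camera_matrix': array([[496.50484538,   0.        , 316.93321037],
       [  0.        , 496.50484538, 201.41328969],
       [  0.        ,   0.        ,   1.        ]]), 'eye': array([-0.10607206, -1.45776106,  1.09173477]), 'attitude': array([ 0.42731554, -0.10013881, -0.19665609,  0.8767554 ])}
{'clock': 0.1, 'joint_pos': array([ 1.14398448e+00,  2.41372648e-01,  3.87577629e-03,  1.33519753e+00,
       -1.38982369e-05,  1.57084122e+00]), 'joint_vel': array([-0.00143696, -0.00024065,  0.00334121,  0.00041592,  0.00119389,
        0.0004513 ]), 'tau': array([ 1.79723054e-03, -3.73136973e+01,  2.53010041e+01,  1.08503186e-02,
        1.38210175e-04, -2.95851834e-06]), 'eef_pos': array([0.2067587 , 0.45463643, 0.23049091]), 'tool_rot': array([ 2.11811619e-01,  9.77310052e-01, -9.28985757e-04, -1.94184296e-04]), 'ft_force': array([-0.14939446, -0.19003939,  0.37743912]), 'ft_torque': array([ 0.0283349 ,  0.02671074, -0.00567903]), 'grasp_force': 0.0, 'grip_width': 0.08557157437633689}
```

View pics/top0.png

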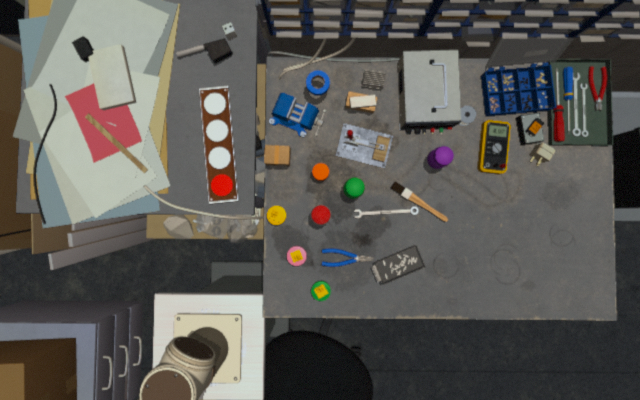

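View pics/side0.png

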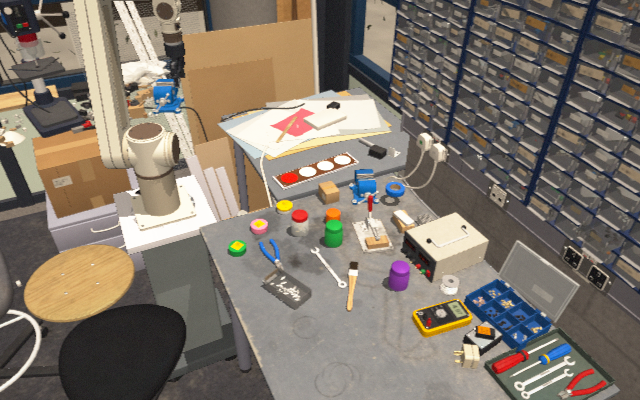

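Candidates in the top view:
- **Jar:** red lid at (320,215). The green (354,187) and purple (441,156) ones are decoys.
- **Tin:** yellow at (276,215). The pink (296,256) and green (320,291) ones are decoys.
- **Cap:** orange at (320,171).
- **Carton:** brown at (277,155). The parts at (360,101) are not it.
- **Marks:** red at (222,185), then white at (218,158), (216,130) and (214,104).

The pliers are at (345,258) and the spanner at (387,212).

```bash
cat > h.py <<'E'
import numpy as np,cv2
from scipy.spatial.transform import Rotation as R
from workcell import monitor,vision
def ray(c,p,z):
    K=c["camera_matrix"];d=np.linalg.inv(K)@[p[0],p[1],1];d=R.from_quat(c["attitude"]).apply([d[0],-d[1],-d[2]])
    e=c["eye"];return (e+d*(z-e[2])/d[2])[:2]
def mask(c,lo,hi,box):
    h=cv2.cvtColor(c["color"],cv2.COLOR_RGB2HSV);x0,y0,x1,y1=box
    m=np.zeros(h.shape[:2],np.uint8)
    m[y0:y1,x0:x1]=cv2.inRange(h,np.array(lo),np.array(hi))[y0:y1,x0:x1];return m
def blob(m):
    cs=cv2.findContours(m,cv2.RETR_EXTERNAL,cv2.CHAIN_APPROX_NONE)[0]
    return max(cs,key=cv2.contourArea)
def cen(k):
    m=cv2.moments(k);return np.array([m["m10"],m["m01"]])/m["m00"]
E
python3 - <<'E'
from h import *
c=vision.camera("top")
T={"red":((0,150,80),(8,255,255),(205,170,240,203),.012),
"w1":((0,0,150),(180,70,255),(206,145,231,172),.012),
"w2":((0,0,150),(180,70,255),(203,118,229,143),.012),
"w3":((0,0,150),(180,70,255),(203,92,227,116),.012),
"jar":((0,120,60),(6,255,255),(305,200,335,230),.079),
"cap":((5,150,100),(16,255,255),(305,158,335,185),.041),
"tin":((18,100,100),(35,255,255),(262,202,292,230),.026),
"carton":((8,60,60),(25,255,255),(262,143,293,168),.049)}
for n,(lo,hi,b,z) in T.items():
    k=blob(mask(c,lo,hi,b));p=cen(k)
    w=np.array([ray(c,q,z) for q in k[:,0]],np.float32)
    r=cv2.minAreaRect(w*1000)
    print(n,p.round(1),ray(c,p,z).round(4),"rect",np.round(r[0],1),np.round(r[1],1),round(r[2],1))
im=c["color"][80:310,190:480,::-1];cv2.imwrite("pics/crop1.png",cv2.resize(im,None,fx=2.6,fy=2.6,interpolation=cv2.INTER_CUBIC))
E
```

```text
red [221.5 184.6] [ 0.4654 -0.0326] rect [465.9 -32.6] [66.  65.2] 45.9
w1 [219.  157.4] [ 0.5447 -0.0236] rect [544.4 -22.3] [61.3 61.1] 0.5
w2 [216.6 130.2] [ 0.6242 -0.0151] rect [623.5 -14.7] [61.8 61.2] 1.1
w3 [214.3 103.1] [ 0.7041 -0.0067] rect [703.7  -6.5] [60.7 62.1] 46.2
jar [320.4 214.4] [ 0.3815 -0.3197] rect [ 381.3 -319.9] [49.9 49.9] 45.5
cap [320.3 171.2] [ 0.5039 -0.3182] rect [ 504.4 -318.8] [45.4 48.1] 0.5
tin [276.1 214.7] [ 0.3799 -0.1933] rect [ 380.5 -193.1] [54.1 57. ] 0.5
carton [276.8 154.5] [ 0.5489 -0.1955] rect [ 548.9 -196. ] [59.4 73.2] 0.5
```

View pics/crop1.png

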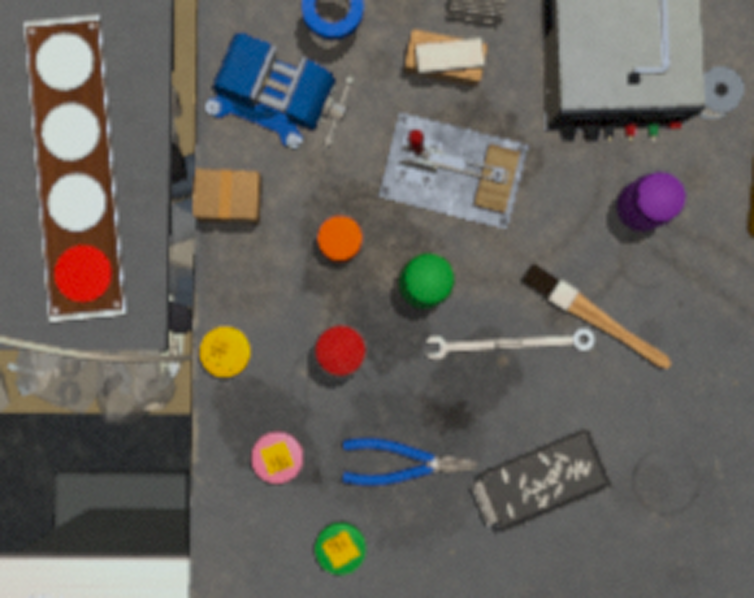

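The crop confirms each choice: red-lidded clear jar, plain yellow tin, orange cap and brown carton, with red at the near end of the strip. I'm placing from the far end first, starting with the tin.

Request:
move_arm(moves=[[[0.015, -0.06, 0, 5, 100], [0.03, -0.12, 0, 10, 100], [0.045, -0.18, 0, 15, 100], [0.06, -0.24, 0, 20, 100], [0.075, -0.3, 0, 24.5, 100]]])

```text
clock: 0.78
eef_pos: [0.282, 0.1534, 0.2313]
tool_rot: [-0.002, 1.0, 0.0, 0.0]
ft_force: [2.5, 0.2, -0.1]
grip_width: 0.0855
grasp_force: 0.0
```

Request:
move_arm(moves=[[[0.018, -0.058, 0, 0, 100], [0.036, -0.116, 0, 0, 100], [0.054, -0.174, 0, 0, 100], [0.072, -0.232, 0, 0, 100], [0.09, -0.29, 0, 0, 100]]])

```text
clock: 1.4
eef_pos: [0.3721, -0.137, 0.2313]
tool_rot: [-0.0, 1.0, 0.0, 0.0]
ft_force: [1.7, 0.8, 0.1]
grip_width: 0.0853
grasp_force: 0.0
```

Request:
move_arm(moves=[[[0.008, -0.056, 0, 0, 100], [0.008, -0.056, -0.06, 0, 100], [0.008, -0.056, -0.12, 0, 100], [0.008, -0.056, -0.17, 0, 100], [0.008, -0.056, -0.17, 0, 100]]])

```text
clock: 2.02
eef_pos: [0.3761, -0.189, 0.0581]
tool_rot: [-0.0, 1.0, 0.002, -0.004]
ft_force: [0.8, 0.4, 0.4]
grip_width: 0.0855
grasp_force: 0.0
```

```bash
python3 - <<'E'
from h import *
a=vision.camera("top")["color"][150:260,220:350,::-1];b=vision.camera("side")["color"][130:250,210:360,::-1]
a=cv2.resize(a,(480,400),interpolation=2);b=cv2.resize(b,(500,400),interpolation=2)[:,:310]
cv2.imwrite("pics/c2.png",np.hstack([a,b]))
E
```

```text
(no output)
```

View pics/c2.png

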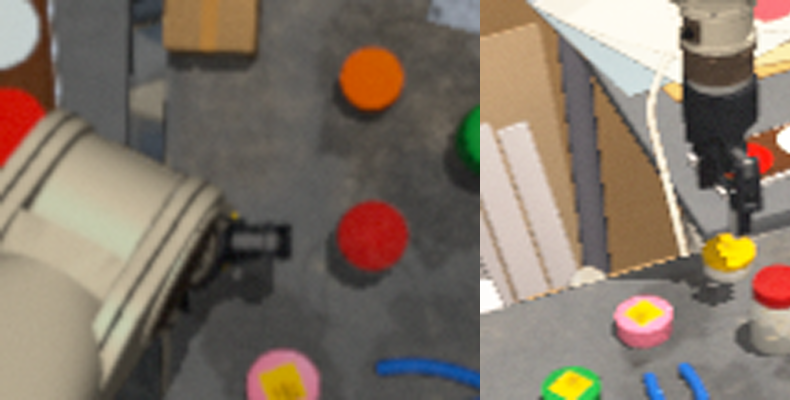

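The side half shows the gripper above the yellow tin at about (727,258) in the crop. The top half has the arm hiding the tin. I'll check that the arm has settled and then go down.

Request:
move_arm(moves=[[[0, 0, 0, 0, 100], [0, 0, -0.02, 0, 100]]])

```text
clock: 2.38
eef_pos: [0.3835, -0.1925, 0.0445]
tool_rot: [-0.001, 1.0, -0.002, 0.004]
ft_force: [-0.0, -0.2, -0.1]
grip_width: 0.0858
grasp_force: 0.0
```

Request:
move_arm(moves=[[[0, 0, -0.02, 0, 100], [0, 0, -0.032, 0, 100], [0, 0, -0.039, 0, 100], [0, 0, -0.039, 0, 100]]])

```text
clock: 2.88
eef_pos: [0.3802, -0.1909, 0.0025]
tool_rot: [-0.0, 1.0, -0.0, 0.0]
ft_force: [0.5, 0.0, 0.1]
grip_width: 0.0852
grasp_force: 0.0
```

Request:
move_arm(moves=[[[0, 0, 0, 0, 40], [0, 0, 0, 0, 40], [0, 0, 0, 0, 40], [0, 0, 0, 0, 40], [0, 0, 0, 0, 40]]])

```text
clock: 3.5
eef_pos: [0.3806, -0.1912, 0.0033]
tool_rot: [-0.0, 1.0, -0.0, 0.001]
ft_force: [-1.1, -0.0, 6.1]
grip_width: 0.0509
grasp_force: 62.3
```

Request:
move_arm(moves=[[[0, 0, 0.04, 0, 40], [0, 0, 0.1, 0, 40], [0, 0, 0.15, 0, 40], [0, 0, 0.15, 0, 40]]])

```text
clock: 4.0
eef_pos: [0.383, -0.1924, 0.1567]
tool_rot: [-0.0, 1.0, -0.002, 0.004]
ft_force: [-0.1, 0.1, -1.6]
grip_width: 0.0511
grasp_force: 63.1
```

```bash
python3 - <<'E'
from h import *
a=vision.camera("top")["color"][150:260,220:350,::-1];b=vision.camera("side")["color"][90:250,230:310,::-1]
a=cv2.resize(a,(480,400),interpolation=2);b=cv2.resize(b,(300,600),interpolation=2)[:400]
cv2.imwrite("pics/c3.png",np.hstack([a,b]))
E
```

```text
(no output)
```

View pics/c3.png

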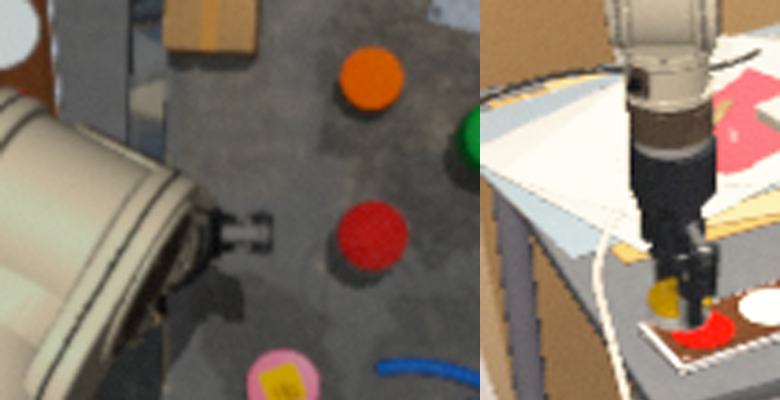

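```bash
python3 - <<'E'
from h import *
c=vision.camera("side");o=monitor.get_obs();print(o["eef_pos"])
def proj(P):
    v=R.from_quat(c["attitude"]).inv().apply(np.array(P)-c["eye"]);v=c["camera_matrix"]@[v[0],-v[1],-v[2]];return v[:2]/v[2]
m=mask(c,(18,110,80),(35,255,255),(262,150,300,185));k=np.argwhere(m)
cnt=blob(m)
print("yellow cols",k[:,1].min(),k[:,1].max(),"rows",k[:,0].min(),k[:,0].max())
e=o["eef_pos"];zt=e[2]+.0235
t=np.linspace(0,6.283,200)
for dx in(0,-.005,-.01,-.015):
    q=np.array([proj((e[0]+dx+.028*np.cos(a),e[1]+.028*np.sin(a),zt)) for a in t]);print(dx,q.min(0).round(1),q.max(0).round(1))
E
```

```text
[ 0.37922577 -0.19049027  0.15154609]
yellow cols 265 299 rows 150 175
0 [273.6 163.4] [290.6 173. ]
-0.005 [272.1 163.7] [289.2 173.4]
-0.01 [270.7 164.1] [287.8 173.7]
-0.015 [269.3 164.4] [286.4 174.1]
```

The tin sits centred in the hand, with its lid at crop columns 648–712 as predicted. Carrying it to the far end mark.

Request:
move_arm(moves=[[[0.05, 0.03, 0, 0, 40], [0.1, 0.06, 0, 0, 40], [0.15, 0.09, 0, 0, 40], [0.2, 0.12, 0, 0, 40], [0.25, 0.15, 0, 0, 40]]])

```text
clock: 4.78
eef_pos: [0.6301, -0.0396, 0.1494]
tool_rot: [-0.0, 1.0, 0.0, -0.002]
ft_force: [1.7, -0.7, 0.0]
grip_width: 0.0512
grasp_force: 63.1
```

Request:
move_arm(moves=[[[0.05, 0.025, 0, 0, 40], [0.074, 0.034, 0, 0, 40], [0.074, 0.034, -0.05, 0, 40], [0.074, 0.034, -0.1, 0, 40], [0.074, 0.034, -0.1, 0, 40]]])

```text
clock: 5.4
eef_pos: [0.6977, -0.0067, 0.0436]
tool_rot: [-0.0, 1.0, 0.0, -0.008]
ft_force: [-0.6, 0.4, -0.7]
grip_width: 0.0514
grasp_force: 63.1
```

Request:
move_arm(moves=[[[0, 0, 0, 0, 40], [0, 0, -0.02, 0, 40], [0, 0, -0.03, 0, 40], [0, 0, -0.038, 0, 40], [0, 0, -0.038, 0, 40]]])

```text
clock: 6.02
eef_pos: [0.7039, -0.0069, 0.0144]
tool_rot: [-0.0, 1.0, 0.0, -0.0]
ft_force: [-0.0, -0.5, -0.5]
grip_width: 0.0512
grasp_force: 63.1
```

```bash
python3 - <<'E'
from workcell import monitor
o=monitor.get_obs();print(o["eef_pos"],o["ft_force"],o["tool_rot"])
E
```

```text
[ 0.7038895  -0.00688571  0.01441042] [-0.04774895 -0.52099538 -0.48341585] [-3.83340753e-04  9.99999922e-01  1.01705244e-05 -9.92791692e-05]
```

Request:
move_arm(moves=[[[0, 0, -0.002, 0, 40], [0, 0, -0.002, 0, 70], [0, 0, -0.002, 0, 100], [0, 0, -0.002, 0, 100], [0, 0, -0.002, 0, 100]]])

```text
clock: 6.65
eef_pos: [0.7041, -0.0069, 0.0124]
tool_rot: [-0.0, 1.0, -0.0, 0.0]
ft_force: [-0.4, -0.1, -0.5]
grip_width: 0.0856
grasp_force: 0.0
```

Request:
move_arm(moves=[[[0, 0, 0.03, 0, 100], [0, 0, 0.08, 0, 100], [0, 0, 0.14, 0, 100], [0, 0, 0.14, 0, 100]]])

```text
clock: 7.15
eef_pos: [0.708, -0.0069, 0.1602]
tool_rot: [-0.0, 1.0, -0.0, 0.007]
ft_force: [0.4, -0.3, -0.7]
grip_width: 0.0853
grasp_force: 0.0
```

Request:
move_arm(moves=[[[-0.033, -0.052, 0, 5, 100], [-0.066, -0.104, 0, 10, 100], [-0.1, -0.156, 0, 15, 100], [-0.133, -0.208, 0, 20, 100], [-0.166, -0.26, 0, 20, 100]]])

```text
clock: 7.78
eef_pos: [0.5364, -0.2681, 0.1517]
tool_rot: [-0.174, 0.985, 0.0, -0.0]
ft_force: [-0.2, -0.5, -0.3]
grip_width: 0.0857
grasp_force: 0.0
```

Request:
move_arm(moves=[[[-0.034, -0.051, 0, 0, 100], [-0.034, -0.051, -0.04, 0, 100], [-0.034, -0.051, -0.08, 0, 100], [-0.034, -0.051, -0.08, 0, 100]]])

```text
clock: 8.28
eef_pos: [0.5006, -0.3161, 0.0683]
tool_rot: [-0.174, 0.985, 0.003, -0.003]
ft_force: [0.1, 0.9, 0.6]
grip_width: 0.086
grasp_force: 0.0
```

```bash
python3 - <<'E'
from h import *
print(monitor.get_obs()["eef_pos"])
t=vision.camera("top")
k=blob(mask(t,(18,100,100),(35,255,255),(195,85,235,125)));print("tin",ray(t,cen(k),.035),cv2.contourArea(k))
a=t["color"][80:260,190:390,::-1];b=vision.camera("side")["color"][110:270,260:400,::-1]
a=cv2.resize(a,(440,396),interpolation=2);b=cv2.resize(b,(346,396),interpolation=2)
cv2.imwrite("pics/c4.png",np.hstack([a,b]))
E
```

```text
[ 0.5006009  -0.3161106   0.06834576]
tin [ 0.70337394 -0.00619274] 292.0
```

View pics/c4.png

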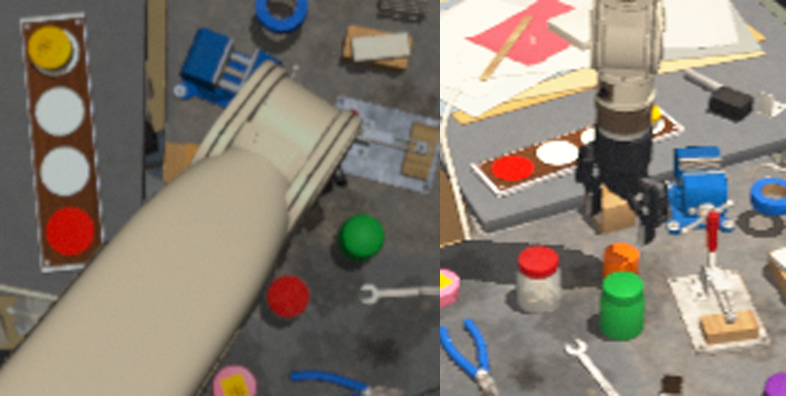

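The tin is on the end mark (crop pixel (50,48)) within 1 mm. The gripper hovers above the orange cap, clear of the green jar.

Request:
move_arm(moves=[[[0, 0, 0, 0, 100], [0, 0, -0.02, 0, 100], [0, 0, -0.04, 0, 100], [0, 0, -0.06, 0, 100], [0, 0, -0.06, 0, 100]]])

```text
clock: 9.0
eef_pos: [0.5039, -0.3174, 0.0123]
tool_rot: [-0.174, 0.985, 0.0, -0.0]
ft_force: [0.3, 0.6, -0.3]
grip_width: 0.0852
grasp_force: 0.0
```

Request:
move_arm(moves=[[[0, 0, 0, 0, 30], [0, 0, 0, 0, 30], [0, 0, 0, 0, 30], [0, 0, 0, 0, 30], [0, 0, 0, 0, 30]]])

```text
clock: 9.62
eef_pos: [0.5053, -0.3186, 0.0142]
tool_rot: [-0.174, 0.985, -0.001, 0.001]
ft_force: [-0.5, 1.1, 5.5]
grip_width: 0.046
grasp_force: 61.9
```

Request:
move_arm(moves=[[[0, 0, 0.05, 0, 30], [0, 0, 0.11, 0, 30], [0, 0, 0.14, 0, 30], [0.02, 0.05, 0.14, -5, 30], [0.04, 0.1, 0.14, -10, 30]]])

```text
clock: 10.25
eef_pos: [0.5445, -0.2176, 0.1533]
tool_rot: [-0.085, 0.996, -0.0, 0.001]
ft_force: [0.6, -0.1, -0.7]
grip_width: 0.0456
grasp_force: 61.6
```

Request:
move_arm(moves=[[[0.02, 0.051, 0, -3, 30], [0.04, 0.102, 0, -6, 30], [0.06, 0.153, 0, -10, 30], [0.0805, 0.203, 0, -10, 30], [0.0805, 0.203, -0.05, -10, 30]]])

```text
clock: 10.88
eef_pos: [0.63, -0.0106, 0.1065]
tool_rot: [-0.003, 1.0, 0.0, 0.006]
ft_force: [0.4, -0.2, -1.0]
grip_width: 0.0461
grasp_force: 61.6
```

Request:
move_arm(moves=[[[0, 0, -0.03, 0, 30], [0, 0, -0.06, 0, 30], [0, 0, -0.074, 0, 30], [0, 0, -0.074, 0, 30], [0, 0, -0.074, 0, 30]]])

```text
clock: 11.5
eef_pos: [0.6256, -0.015, 0.0298]
tool_rot: [-0.0, 1.0, -0.0, 0.001]
ft_force: [-0.4, 0.2, -0.4]
grip_width: 0.0458
grasp_force: 61.6
```

Request:
move_arm(moves=[[[0, 0, -0.004, 0, 30], [0, 0, -0.007, 0, 30], [0, 0, -0.007, 0, 30]]])

```text
clock: 11.88
eef_pos: [0.6253, -0.0149, 0.0232]
tool_rot: [-0.0, 1.0, -0.0, 0.001]
ft_force: [-1.8, -0.2, 6.8]
grip_width: 0.046
grasp_force: 62.2
```

Request:
move_arm(moves=[[[0, 0, 0, 0, 60], [0, 0, 0, 0, 100], [0, 0, 0, 0, 100], [0, 0, 0, 0, 100]]])

```text
clock: 12.38
eef_pos: [0.6244, -0.0149, 0.0211]
tool_rot: [-0.0, 1.0, -0.0, -0.0]
ft_force: [0.1, 0.1, -0.2]
grip_width: 0.0856
grasp_force: 0.0
```

Request:
move_arm(moves=[[[0, 0, 0.03, 0, 100], [0, 0, 0.08, 0, 100], [0, 0, 0.13, 0, 100], [-0.02, -0.05, 0.13, 0, 100], [-0.03, -0.09, 0.13, 0, 100]]])

```text
clock: 13.0
eef_pos: [0.5944, -0.1057, 0.1525]
tool_rot: [-0.001, 1.0, -0.0, 0.001]
ft_force: [0.1, -0.1, 0.0]
grip_width: 0.0855
grasp_force: 0.0
```

```bash
python3 - <<'E'
from h import *
t=vision.camera("side");
a=t["color"]
k=blob(mask(t,(16,150,80),(35,255,255),(300,120,400,190))) if 0 else None
c=vision.camera("top")
x=c["color"][85:235,190:340,::-1];s=a[130:270,250:390,::-1]
cv2.imwrite("pics/c5.png",np.hstack([cv2.resize(x,(400,400),interpolation=2),cv2.resize(s,(400,400),interpolation=2)]))
E
```

```text
(no output)
```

View pics/c5.png

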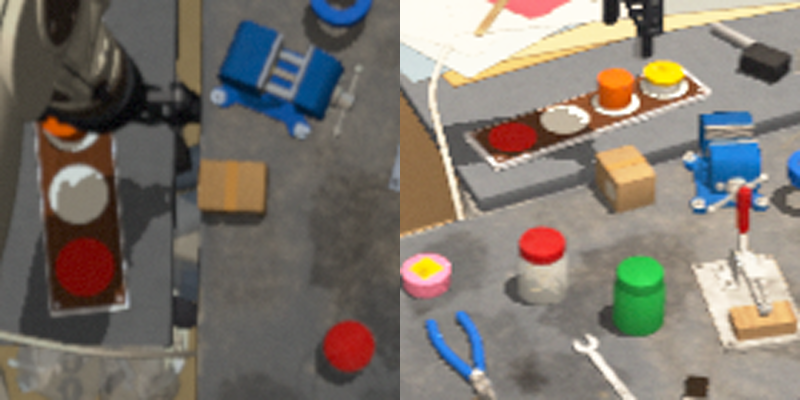

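The cap and tin stand on their marks (side crop (615,90) and (662,77)). The carton's top face is centred at about (233,185) in the crop, giving (0.550, -0.196).

Request:
move_arm(moves=[[[-0.022, -0.045, 0, 0, 100], [-0.044, -0.091, 0, 0, 100], [-0.044, -0.091, -0.04, 0, 100], [-0.044, -0.091, -0.08, 0, 100], [-0.044, -0.091, -0.08, 0, 100]]])

```text
clock: 13.72
eef_pos: [0.5475, -0.1944, 0.0678]
tool_rot: [-0.0, 1.0, 0.002, -0.004]
ft_force: [-1.0, 0.5, 0.1]
grip_width: 0.085
grasp_force: 0.0
```

```bash
python3 - <<'E'
from h import *
print(monitor.get_obs()["eef_pos"])
t=vision.camera("side");cv2.imwrite("pics/c6.png",cv2.resize(t["color"][120:240,290:410,::-1],(600,600),interpolation=2))
E
```

```text
[ 0.54751815 -0.19438617  0.06784807]
```

View pics/c6.png

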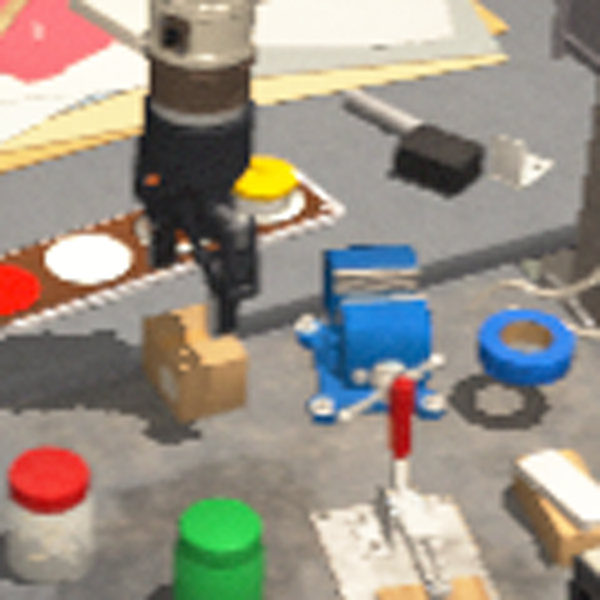

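The gripper stands over the carton, with the near finger just above its near edge at (228,325). I'm going down gently and watching the force.

Request:
move_arm(moves=[[[0, 0, 0, 0, 100], [0, 0, -0.008, 0, 100], [0, 0, -0.016, 0, 100], [0, 0, -0.024, 0, 100]]])

```text
clock: 14.28
eef_pos: [0.5505, -0.1958, 0.047]
tool_rot: [-0.0, 1.0, -0.0, 0.0]
ft_force: [0.5, 0.5, -0.2]
grip_width: 0.0852
grasp_force: 0.0
```

Request:
move_arm(moves=[[[0, 0, -0.01, 0, 100], [0, 0, -0.022, 0, 100], [0, 0, -0.034, 0, 100], [0, 0, -0.034, 0, 100]]])

```text
clock: 14.78
eef_pos: [0.5493, -0.1955, 0.0116]
tool_rot: [-0.0, 1.0, 0.001, -0.001]
ft_force: [-0.3, 0.4, -0.2]
grip_width: 0.0851
grasp_force: 0.0
```

Request:
move_arm(moves=[[[0, 0, 0, 0, 60], [0, 0, 0, 0, 60], [0, 0, 0, 0, 60], [0, 0, 0, 0, 60], [0, 0, 0, 0, 60]]])

```text
clock: 15.4
eef_pos: [0.551, -0.196, 0.0139]
tool_rot: [-0.0, 1.0, -0.0, 0.001]
ft_force: [0.2, -0.4, 3.7]
grip_width: 0.0695
grasp_force: 67.8
```

Request:
move_arm(moves=[[[0, 0, 0.05, 0, 60], [0, 0, 0.1, 0, 60], [0, 0.05, 0.1, 0, 60], [-0.003, 0.1, 0.1, 3, 60], [-0.0055, 0.15, 0.1, 6, 60]]])

```text
clock: 16.02
eef_pos: [0.5443, -0.0446, 0.113]
tool_rot: [-0.053, 0.999, 0.0, -0.0]
ft_force: [-1.0, 1.0, -1.3]
grip_width: 0.0691
grasp_force: 67.9
```

Request:
move_arm(moves=[[[0, 0.0225, 0, 0, 60], [0, 0.0225, -0.04, 0, 60], [0, 0.0225, -0.08, 0, 60], [0, 0.0225, -0.09, 0, 60], [0, 0.0225, -0.091, 0, 60]]])

```text
clock: 16.65
eef_pos: [0.5444, -0.0233, 0.0229]
tool_rot: [-0.053, 0.999, 0.0, -0.0]
ft_force: [0.7, -0.6, -0.7]
grip_width: 0.0694
grasp_force: 67.9
```

Request:
move_arm(moves=[[[0, 0, 0, 0, 60], [0, 0, 0, 0, 80], [0, 0, 0, 0, 100], [0, 0, 0, 0, 100]]])

```text
clock: 17.15
eef_pos: [0.5452, -0.0234, 0.0223]
tool_rot: [-0.053, 0.999, -0.0, 0.0]
ft_force: [0.7, 0.4, 0.1]
grip_width: 0.0853
grasp_force: 0.0
```

Request:
move_arm(moves=[[[0, 0, 0.03, 0, 100], [0, 0, 0.08, 0, 100], [0, 0, 0.15, 0, 100], [-0.04, -0.04, 0.15, -3, 100], [-0.08, -0.08, 0.15, -6, 100]]])

```text
clock: 17.77
eef_pos: [0.4656, -0.1042, 0.1739]
tool_rot: [-0.0, 1.0, -0.001, 0.002]
ft_force: [0.6, -0.5, -0.7]
grip_width: 0.0852
grasp_force: 0.0
```

Request:
move_arm(moves=[[[-0.021, -0.054, 0, 0, 100], [-0.042, -0.108, 0, 0, 100], [-0.063, -0.162, 0, 0, 100], [-0.0835, -0.2163, 0, 0, 100], [-0.0835, -0.2163, 0, 0, 100]]])

```text
clock: 18.4
eef_pos: [0.3799, -0.3231, 0.1722]
tool_rot: [0.003, 1.0, -0.001, 0.0]
ft_force: [0.0, 0.5, -0.1]
grip_width: 0.0854
grasp_force: 0.0
```

```bash
python3 - <<'E'
from h import *
print(monitor.get_obs()["eef_pos"])
t=vision.camera("top")
for n,lo,hi,b,z in(("cap",(5,150,100),(16,255,255),(200,115,235,150),.05),("tin",(18,100,100),(35,255,255),(195,85,235,118),.035)):
    k=blob(mask(t,lo,hi,b));print(n,cen(k),ray(t,cen(k),z),cv2.contourArea(k))
s=vision.camera("side")["color"][130:270,250:390,::-1];x=t["color"][85:235,190:340,::-1]
cv2.imwrite("pics/c7.png",np.hstack([cv2.resize(x,(400,400),interpolation=2),cv2.resize(s,(400,400),interpolation=2)]))
E
```

```text
[ 0.37994378 -0.32314328  0.17221257]
cap [212.45119306 127.15979754] [ 0.62456865 -0.01324292] 230.5
tin [212.12233446 101.03030303] [ 0.70346779 -0.00651169] 297.0
```

View pics/c7.png

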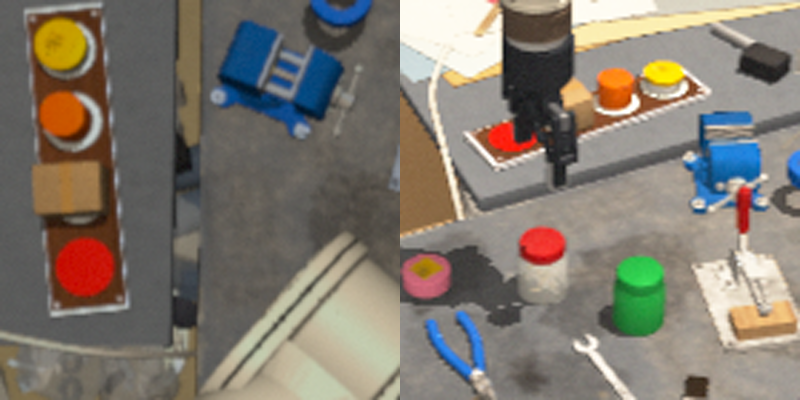

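The tin, cap and carton sit on their marks (crop (62,45), (64,115) and (69,187)). The cap and tin measure within 2 mm. The gripper is over the red jar, so I'm going down.

Request:
move_arm(moves=[[[0, 0, -0.04, 0, 100], [0, 0, -0.07, 0, 100], [0, 0, -0.085, 0, 100], [0, 0, -0.1, 0, 100], [0, 0, -0.1, 0, 100]]])

```text
clock: 19.12
eef_pos: [0.3814, -0.3189, 0.0717]
tool_rot: [-0.001, 1.0, 0.0, -0.001]
ft_force: [-0.3, -0.1, -0.1]
grip_width: 0.0852
grasp_force: 0.0
```

Request:
move_arm(moves=[[[0, 0, -0.02, 0, 100], [0, 0, -0.04, 0, 100], [0, 0, -0.049, 0, 100], [0, 0, -0.049, 0, 100]]])

```text
clock: 19.62
eef_pos: [0.3816, -0.3197, 0.0235]
tool_rot: [-0.0, 1.0, 0.0, -0.0]
ft_force: [0.8, -0.1, -0.1]
grip_width: 0.0854
grasp_force: 0.0
```

Request:
move_arm(moves=[[[0, 0, 0, 0, 50], [0, 0, 0, 0, 50], [0, 0, 0, 0, 50], [0, 0, 0, 0, 50], [0, 0, 0, 0, 50]]])

```text
clock: 20.25
eef_pos: [0.3823, -0.3205, 0.0248]
tool_rot: [-0.0, 1.0, -0.001, 0.001]
ft_force: [-0.7, 0.9, 6.1]
grip_width: 0.0542
grasp_force: 63.5
```

Request:
move_arm(moves=[[[0, 0, 0.03, 0, 50], [0, 0, 0.08, 0, 50], [0, 0, 0.12, 0, 50], [0.01, 0.03, 0.12, 0, 50], [0.02, 0.07, 0.12, 0, 50]]])

```text
clock: 20.88
eef_pos: [0.402, -0.2497, 0.1442]
tool_rot: [0.001, 1.0, -0.001, 0.001]
ft_force: [0.1, 0.9, -2.6]
grip_width: 0.0543
grasp_force: 64.7
```

Request:
move_arm(moves=[[[0.014, 0.048, 0, 1, 50], [0.028, 0.096, 0, 3, 50], [0.042, 0.144, 0, 5, 50], [0.056, 0.19, 0, 6, 50], [0.064, 0.217, 0, 6, 50]]])

```text
clock: 21.5
eef_pos: [0.4657, -0.0305, 0.1434]
tool_rot: [-0.054, 0.999, 0.0, 0.0]
ft_force: [-0.4, 0.5, -2.3]
grip_width: 0.0544
grasp_force: 64.6
```

Request:
move_arm(moves=[[[0, 0, -0.03, 0, 50], [0, 0, -0.07, 0, 50], [0, 0, -0.095, 0, 50], [0, 0, -0.104, 0, 50], [0, 0, -0.104, 0, 50]]])

```text
clock: 22.12
eef_pos: [0.4653, -0.0327, 0.0393]
tool_rot: [-0.053, 0.999, 0.0, -0.0]
ft_force: [1.4, 0.4, -1.1]
grip_width: 0.0543
grasp_force: 64.6
```

Command z is about 0.0385, and contact is expected at about 0.032.

Request:
move_arm(moves=[[[0, 0, -0.003, 0, 50], [0, 0, -0.006, 0, 50], [0, 0, -0.006, 0, 50]]])

```text
clock: 22.5
eef_pos: [0.4661, -0.0327, 0.0338]
tool_rot: [-0.053, 0.999, -0.0, 0.001]
ft_force: [0.1, 0.0, -0.9]
grip_width: 0.0543
grasp_force: 64.8
```

Request:
move_arm(moves=[[[0, 0, 0, 0, 65], [0, 0, 0, 0, 80], [0, 0, 0, 0, 100], [0, 0, 0, 0, 100]]])

```text
clock: 23.0
eef_pos: [0.4657, -0.0327, 0.0335]
tool_rot: [-0.053, 0.999, -0.0, 0.0]
ft_force: [-0.6, -0.3, 0.3]
grip_width: 0.0853
grasp_force: 0.0
```

Request:
move_arm(moves=[[[0, 0, 0.02, 0, 100], [0, 0, 0.06, 0, 100], [0, 0, 0.12, 0, 100], [0, 0, 0.15, 0, 100], [-0.04, -0.05, 0.15, 0, 100]]])

```text
clock: 23.62
eef_pos: [0.4308, -0.0808, 0.1867]
tool_rot: [-0.056, 0.998, -0.001, 0.005]
ft_force: [-0.3, -1.4, 0.0]
grip_width: 0.0851
grasp_force: 0.0
```

Request:
move_arm(moves=[[[-0.02, -0.06, 0, 0, 100], [-0.03, -0.12, 0, 0, 100], [-0.03, -0.18, 0, 0, 100], [-0.03, -0.22, 0, 0, 100], [-0.03, -0.22, 0, 0, 100]]])

```text
clock: 24.25
eef_pos: [0.3961, -0.3041, 0.183]
tool_rot: [-0.051, 0.999, -0.0, 0.0]
ft_force: [-0.3, 0.7, -0.3]
grip_width: 0.0852
grasp_force: 0.0
```

```bash
python3 - <<'E'
from h import *
t=vision.camera("top")
for n,lo,hi,b,z in(("jar",(0,120,60),(6,255,255),(200,168,235,200),.088),("carton",(8,60,60),(25,255,255),(200,144,233,168),.058),("cap",(5,150,100),(16,255,255),(200,115,235,150),.05),("tin",(18,100,100),(35,255,255),(195,85,235,118),.035)):
    k=blob(mask(t,lo,hi,b));print(n,cen(k).round(1),ray(t,cen(k),z).round(4),cv2.contourArea(k))
s=vision.camera("side")["color"][130:270,250:390,::-1];x=t["color"][85:235,190:340,::-1]
cv2.imwrite("pics/c8.png",np.hstack([cv2.resize(x,(400,400),interpolation=2),cv2.resize(s,(400,400),interpolation=2)]))
E
```

```text
jar [219.1 184. ] [ 0.4612 -0.045 ] 466.0
carton [216.2 154.6] [ 0.5456 -0.0277] 585.5
cap [212.5 127.1] [ 0.6246 -0.0133] 229.5
tin [212.1 101.1] [ 0.7032 -0.0065] 294.0
```

View pics/c8.png

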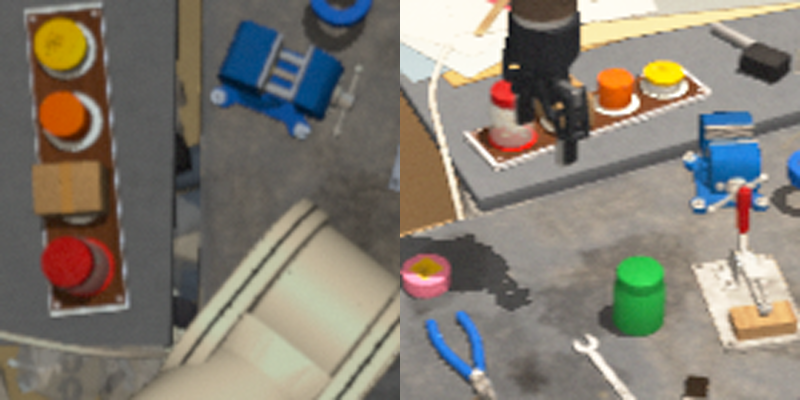

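All four stand upright on their marks (crop (70,264), (69,187), (64,115) and (62,45)). The jar's blob centroid is pulled by the red disc under it, but its lid's left edge at column 43 fits a centred jar. The arm is clear, so I'm handing in.

```bash
python3 -c "
from workcell import job
print(job.job_done())"
```

```text
the job is handed in; nothing more can be done
None
```

The job is handed in with no verdict shown: jar, carton, cap and tin stand in height order from the red mark, upright and within about 4 mm of centre by my last measurements (the jar checked only by its lid edge), and the pliers and spanner were not touched.

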